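Sort laser-marked parts into material trays

TASK

Sort the five freshly laser-marked parts by material, whatever their shape: the two brass parts into the yellow tray, the two blue anodised parts into the blue tray and the bare steel bush into the grey tray. Set each one down gently, so that all lie flat on the tray floors with their marked faces still up, none resting on a rim or on another part. Do not disturb the lens-cleaner bottle or the chuck key.

Things in the scene. Friction and masses are not known exactly. Their poses are not given: they have to be found in the camera images.
- brass_disc_center (a point): yellow brass round blank, 40 mm in diameter, 26 mm high, 0.27 kg, standing on its flat face, marked with a small square dot code on the top face. This point is its centre, half-way up (13 mm above its underside); z up along its axis.
- brass_bar_center (a point): yellow brass rectangular bar, 56 (its x) by 26 (its y) by 26 (z) mm, 0.3 kg, marked with a small square dot code on the top face. This point is its centre, half-way up (13 mm above its underside); x along its length, z up.
- blue_block_center (a point): blue anodised aluminium rectangular block, 60 (its x) by 34 (its y) by 26 (z) mm, 0.14 kg, marked with a small square dot code on the top face. This point is its centre, half-way up (13 mm above its underside); x along its length, z up.
- blue_knob_center (a point): blue anodised aluminium round knob blank, 38 mm in diameter, 26 mm high, 0.08 kg, standing on its flat face, marked with a small square dot code on the top face. This point is its centre, half-way up (13 mm above its underside); z up along its axis.
- steel_bush_center (a point): bare grey steel round bush, 40 mm in diameter, 26 mm high, 0.2 kg, with a dark bore in the middle of its top and a small dot code beside it, standing on its flat face. This point is its centre, half-way up (13 mm above its underside); z up along its axis.
- tray_yellow: yellow plastic tray for brass, fixed to the bench: a shallow open rectangular tray, outside 98 (its x) by 158 (its y) by 12 mm high, walls 4 mm, floor 4 mm thick (inner floor 90 by 150 mm, 4 mm above the bench, rim 8 mm above that floor). Origin: centre of its underside, on the bench top; z up. There is room for two parts side by side along its y, centred about 37 mm either side of the middle.
- tray_blue: blue plastic tray for blue anodised parts, fixed to the bench: a shallow open rectangular tray, outside 98 (its x) by 158 (its y) by 12 mm high, walls 4 mm, floor 4 mm thick (inner floor 90 by 150 mm, 4 mm above the bench, rim 8 mm above that floor). Origin: centre of its underside, on the bench top; z up. There is room for two parts side by side along its y, centred about 37 mm either side of the middle.
- tray_grey: grey plastic tray for bare steel, fixed to the bench: a shallow open rectangular tray, outside 98 (its x) by 158 (its y) by 12 mm high, walls 4 mm, floor 4 mm thick (inner floor 90 by 150 mm, 4 mm above the bench, rim 8 mm above that floor). Origin: centre of its underside, on the bench top; z up. There is room for two parts side by side along its y, centred about 37 mm either side of the middle.
- cleaner_center (a point): bystander: white lens-cleaner bottle with a red cap, 44 mm in diameter, 110 mm high, standing upright, loose. This point is its centre, 55 mm above the bench; z up.
- chuck_key_center (a point): bystander: dark steel T-shaped chuck key, lying flat, loose, shank about 100 mm along its x, cross-bar 70 mm along its y at the -x end, 10 mm thick. This point is the middle of the shank, 5 mm above the bench.

How it is judged:
By the outcome, as a careful person would: the job done as asked, in the order asked, and still so for the second after the job is handed in, with the robot touching nothing.
It also fails if it takes over 120 s, if anything falls off the work surface, if the arm or the gripper's body presses on something with over 40 N, if the wrist force passes 120 N, or if a joint passes its speed limit or range.

ROBOT

A 6-joint arm with a two-finger parallel gripper is mounted at the origin on the work surface. World frame = base frame: x ahead of the robot, y to its left, z up, the work surface at z = 0. Lengths are in mm, angles in rad, forces in N, time in s.
With the tool pointing down it reaches from about 275 to 750 mm from the base axis. Payload 10.2 kg.
Tool frame: the origin (TCP) lies at the centre of the arm's flange, where the gripper is bolted on; the fingertips stand 173 mm ahead of it and the grasp point (between the pads) lies 155 mm ahead of it; z points along the fingers, y is the line along which they close (so a half turn about z gives the same grasp; the last joint's range is limited). The gripper opens to 85 mm and grips with 20 to 120 N. Pads are 22 mm wide; open, the fingers measure 114 mm over their backs; the gripper's body (76 mm by 85 mm) begins 54 mm behind the grasp point. The pads swing forward as they close: fully open they stand 13 mm farther back than shut.
Start: joints at [-1.381, 0.313, 1.498, -0, 1.331, -0.223], TCP at [210.606, -480.913, 404.694] pointing down, gripper open.
Joint ranges: [-2.94, 2.94], [-0.97, 2.17], [0.19, 2.56], [-1.23, 4.37], [0.02, 3.11], [-2.88, 2.88]. Speed limits (rad/s): [2.39, 2.39, 3.01, 3.14, 3.14, 3.14].

INTERFACE

Orientations are given as a 3x3 rotation matrix whose columns are the frame's x, y, z axes.
In Python, from station import robot gives the robot as it stands.
- The arm moves only by the tool apply_moves, never from a script. Its argument "deltas" is a list of rows, each a list of 3 entries, a list of its own where there are three numbers: the shift along the tool's x, y, z each as a share of 0.3 m, from -1 to 1, then the turn, a rotation vector about the tool's x, y, z each as a share of pi rad, from -1 to 1, then the opening, from -1 (shut) to 1 (fully open), so that 0 is half open. A call has 1 to 5 rows; each row is the pose to reach, as a shift and turn from the pose commanded when the call began, along the tool's axes at that moment, turning the shorter way round; what a row does not reach only later rows make up. A row lasts 1/12 s, in which the tool goes at most 41.7 mm and 7.16 degrees, less where a joint would pass 70% of its speed; a pose out of reach is approached as far as the arm can. A call with a number of a shift or a turn outside -1 to 1 is refused whole. A call with a gripper value outside its range is refused whole. The fingers move at their own pace and stop on an object; "squeeze" is the grip in N (left out, the last holds). Time passes only in rows, so rows that repeat a pose let the fingers close. It gives the time, the measured TCP pose, the force, the opening and the grip force at its end, in the units of the state.
- robot.read_state(): the state, without advancing time (a new reading comes with each control period).
- robot.camera(name): name is "scene" or "top" or "wrist"; returns the picture (400x640x3 uint8, red, green, blue); there is no depth.
- robot.camera_info(name): a dict with "fx", "fy", "cx", "cy" (pixels), "R" (3x3) and "t" (3): a world point X has camera coordinates R X + t. Camera axes: x right, y down, z forward; pixel columns grow to the right and rows downward; lengths in mm; the calibration is good to about 2 mm. A picture is of the moment at which its call begins: read the wrist's pose just before it. camera_info takes no time and is no camera call; for the wrist camera it gives the pose at the moment of the call.
- robot.sign_off(): hands the job in; it is judged then, once.
The state is a dict: "time_s": time; "joint_pos": joint angles; "joint_vel": joint speeds; "joint_torque": joint torques, N m; "tcp_pos": TCP position; "tool_rot": TCP orientation; "force": force on the tool from outside, world axes, zero at the start; "torque": the same for the moment, N m; "gripper_width": opening from 0.0 (shut) to 1.0 (fully open); "gripper_force": force on a finger pad.
Only numpy, scipy, OpenCV 4.12 (cv2) and the standard library are available. Lean on these libraries where they do the work, as an engineer would, in place of code of your own. Each camera call takes 0.05 s, during which the arm holds its last target. There are 200 camera calls.

## Working session

There is one attempt and no reset: what is moved stays moved. The work goes in short steps, Python scripts to look and compute and a tool call to move; the robot and the scene stay as the last step left them, time stands still between calls to the robot, and variables do not carry over. Pictures are saved under pics/ and viewed, at most 14 in all, crops included, and the job is handed in when it is done.

Besides the shell and the picture viewer there is one more tool, called after ">>>" as a command line: name --argument value ..., lists and objects as JSON in quotes. apply_moves: Moves the arm, as the interface text tells. Shift numbers are shares of 0.3 m and turn numbers shares of pi rad, none past 1 either way. Its arguments: {"type":"object","properties":{"deltas":{"type":"array"},"squeeze":{"type":"number"}},"required":["deltas"]}

```bash
mkdir -p pics; ls; python3 - <<'E'
from station import robot
import cv2
s=robot.read_state();print(s)
for n in("top","scene"):
    im=robot.camera(n);cv2.imwrite(f"pics/{n}0.png",im[:,:,::-1]);print(n,robot.camera_info(n))
E
```

```text
pics
{'time_s': 0.0, 'joint_pos': array([-1.38140248e+00,  3.13473329e-01,  1.49842377e+00,  1.18307300e-05,
        1.33097748e+00, -2.23402677e-01]), 'joint_vel': array([-0.0010378 ,  0.00152871, -0.00139971, -0.00083239,  0.00051605,
        0.00050818]), 'joint_torque': array([-7.68889822e-04, -4.12260246e+01, -2.59746695e+01, -2.57286119e-04,
        4.00969380e-03, -9.57170343e-08]), 'tcp_pos': array([ 210.59848639, -480.87748268,  404.12799899]), 'tool_rot': array([[ 9.16003680e-01,  4.01169795e-01, -2.30053108e-04],
       [ 4.01169753e-01, -9.16002860e-01,  1.26116543e-03],
       [ 2.95212172e-04, -1.24752252e-03, -9.99999178e-01]]), 'force': array([-0.402676  ,  0.83536526, -0.42862116]), 'torque': array([-0.01539073,  0.04188379,  0.01346994]), 'gripper_force': 0.0, 'gripper_width': 1.002152269068662}
top {'fx': 453.9781993935808, 'fy': 453.9781993935808, 'cx': 313.67370294282244, 'cy': 199.1859068486815, 'R': array([[ 0.0244242 , -0.99960215,  0.01410708],
       [-0.99633579, -0.02549653, -0.08163894],
       [ 0.08196614, -0.01206143, -0.99656213]]), 't': array([ -36.55234373,  562.66673041, 1090.05665172])}
scene {'fx': 462.5856802561781, 'fy': 462.5856802561781, 'cx': 324.96098308755967, 'cy': 201.22234080223296, 'R': array([[ 0.1465109 ,  0.989208  ,  0.00144509],
       [ 0.65220104, -0.09549846, -0.75200655],
       [-0.74375289,  0.11111964, -0.65915405]]), 't': array([ -83.13045208, -318.83737438, 1417.98887258])}
```

View pics/top0.png

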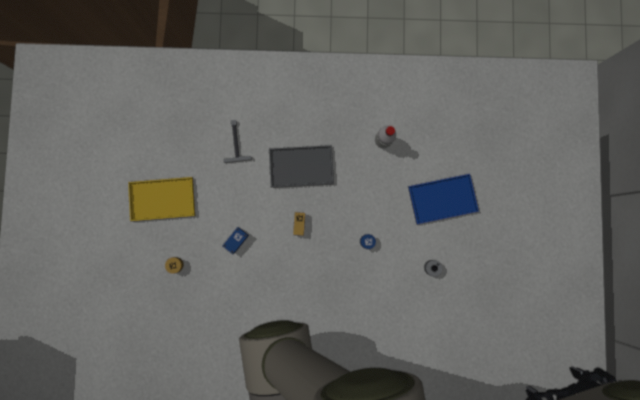

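View pics/scene0.png

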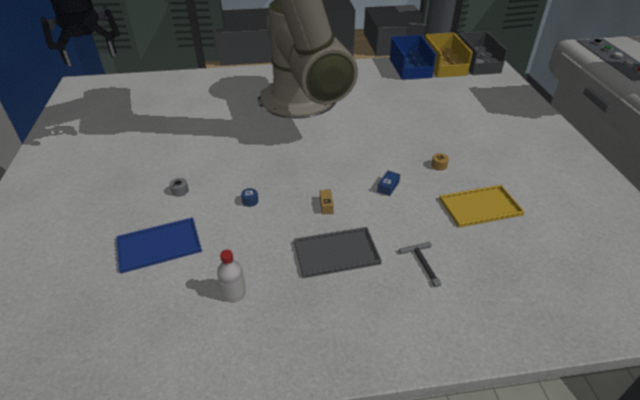

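```bash
cat > h.py <<'E'
import numpy as np,cv2
from station import robot
def ray(ci,uv,z):
    R=np.array(ci['R']);t=np.array(ci['t']);c=-R.T@t
    uv=np.atleast_2d(uv).astype(float)
    d=np.c_[(uv[:,0]-ci['cx'])/ci['fx'],(uv[:,1]-ci['cy'])/ci['fy'],np.ones(len(uv))]@R
    return c+d*((z-c[2])/d[:,2])[:,None]
def masks(im):
    h=cv2.cvtColor(im,cv2.COLOR_RGB2HSV);H,S,V=cv2.split(h)
    return {'yel':((H>12)&(H<32)&(S>110)&(V>60)),'blu':((H>105)&(H<128)&(S>110)&(V>35)),'gry':((V<95)&(S<60))}
def blobs(m,amin,amax=1e9):
    c,_=cv2.findContours(m.astype(np.uint8),cv2.RETR_EXTERNAL,cv2.CHAIN_APPROX_NONE)
    return [x for x in c if amin<cv2.contourArea(x)<amax]
E
python3 - <<'E'
from h import *
np.set_printoptions(precision=1,suppress=True)
im=cv2.imread('pics/top0.png')[:,:,::-1].copy();im[305:]=255
im[:110]=255
ci=robot.camera_info('top')
for k,m in masks(im).items():
    m[:110]=0;m[305:]=0;m[:,600:]=0
    for c in blobs(m,40):
        a=cv2.contourArea(c);z=10 if a>600 else 13
        p=ray(ci,c[:,0],z)[:,:2].astype(np.float32)
        (x,y),(w,h),an=cv2.minAreaRect(p)
        M=cv2.moments(c);cc=(M['m10']/M['m00'],M['m01']/M['m00'])
        print(k,np.array(cc),a,'rect',np.array([x,y,w,h,an]),'cen',ray(ci,cc,z)[0])
print(ray(ci,[[388,136]],0),ray(ci,[[433,268]],26),ray(ci,[[237,120],[237,158],[390,131]],5))
s=robot.read_state();w=robot.camera_info('wrist');R=np.array(w['R']);c=-R.T@w['t'];print(w['fx'],s['tool_rot'].T@(c-s['tcp_pos']),R@s['tool_rot'])
E
```

```text
yel [173.4 265. ] 174.0 rect [394.8 314.8  34.1  36.4   2.8] cen [394.8 315.1  13. ]
yel [298.9 223.4] 178.0 rect [503.4  12.3  23.1  52.7  87.4] cen [503.4  12.3  13. ]
yel [161.2 198.7] 2419.5 rect [556.4 353.8  97.  158.3   6.2] cen [556.1 353.9  10. ]
blu [367.6 241.2] 134.5 rect [ 463.3 -157.6   31.9   32.1    0.9] cen [ 464.  -157.8   13. ]
blu [235.2 240.1] 261.0 rect [458.6 167.1  31.5  57.6  53.2] cen [458.7 167.2  13. ]
blu [443.1 198.7] 2287.5 rect [ 574.3 -345.3   94.8  157.2   13.1] cen [ 574.1 -345.1   10. ]
gry [434.6 268.8] 290.5 rect [ 400.5 -323.5   56.8   39.6   64.8] cen [ 400.6 -323.4   13. ]
gry [185.  268.4] 106.0 rect [393.1 290.4  44.   31.5   2.8] cen [387.2 286.6  13. ]
gry [376.1 245.9] 60.0 rect [ 457.  -175.7   28.4   37.7   71.1] cen [ 453.1 -178.9   13. ]
gry [245.2 244.6] 172.0 rect [453.4 157.5  53.8  64.6  56.2] cen [448.4 142.4  13. ]
gry [307.4 226.8] 138.5 rect [494.7  -7.9  31.5  57.5  69.7] cen [495.5  -8.8  13. ]
gry [195.5 199.2] 79.0 rect [557.8 269.9  33.   98.6  79.7] cen [556.8 268.8  13. ]
gry [302.3 166.4] 2569.5 rect [646.2   7.5 102.6 165.2   4.6] cen [645.8   7.8  10. ]
gry [395.3 146.2] 529.0 rect [ 707.9 -229.   116.3   54.8   64.6] cen [ 702.7 -223.8   13. ]
gry [237.  145.9] 323.5 rect [704.5 172.7 104.6  72.5   7.3] cen [692.6 171.9  13. ]
gry [  3.3 149.4] 577.0 rect [615.6 739.4 306.   24.6   4.6] cen [668.2 748.   13. ]
[[ 731.  -207.5    0. ]] [[ 403.2 -315.9   26. ]] [[ 760.3  175.6    5. ]
 [ 663.5  171.9    5. ]
 [ 742.9 -211.5    5. ]]
288.3529319396489 [69.3  0.3 29.7] [[ 0.   1.  -0. ]
 [-1.  -0.  -0.3]
 [-0.3  0.   1. ]]
```

```bash
cat >> h.py <<'E'
def yaw(Rt): return np.degrees(np.arctan2(Rt[1,1],Rt[0,1]))   # azimuth of tool y
def plan(*tg):
    """tg: (x,y,z,yaw_y) targets; prints the calls' shares"""
    s=robot.read_state();p=s['tcp_pos'].copy();a=yaw(s['tool_rot'])
    print('now',p.round(1),round(a,2),'t',round(s['time_s'],1),'F',s['force'].round(1),'w',round(s['gripper_width'],3),'gf',round(s['gripper_force'],1))
    for T in tg:
        d=np.array(T[:3])-p;da=(T[3]-a+180)%360-180
        n=int(max(np.ceil(np.linalg.norm(d)/180),np.ceil(abs(da)/33),1))
        for i in range(n):
            r=np.radians(a);y=np.array([np.cos(r),np.sin(r),0]);x=np.array([-y[1],y[0],0]);z=np.array([0,0,-1.])
            st=d/n;sh=np.round(np.array([st@x,st@y,st@z])/300,3);tn=np.round(-da/n/180,4)
            p=p+300*(sh[0]*x+sh[1]*y+sh[2]*z);a-=tn*180
            print(list(sh.tolist()),'turn z',float(tn),'->',p.round(1),round(a,1))
E
python3 - <<'E'
from h import *
plan((503,12,300,-92.6))
E
```

```text
now [ 210.6 -480.9  404.2] -66.35 t 0.1 F [-0.3 -0.2  0.1] w 0.999 gf 0.0
[0.388, -0.278, 0.087] turn z 0.0365 -> [ 283.8 -357.8  378.1] -72.9
[0.354, -0.321, 0.087] turn z 0.0365 -> [ 357.  -234.5  352. ] -79.5
[0.315, -0.359, 0.087] turn z 0.0365 -> [ 430.3 -111.4  325.9] -86.1
[0.271, -0.393, 0.087] turn z 0.0365 -> [503.3  11.8 299.8] -92.6
```

>>> apply_moves --deltas '[[[0.388,-0.278,0.087],[0,0,0.0365],1],[[0.388,-0.278,0.087],[0,0,0.0365],1],[[0.388,-0.278,0.087],[0,0,0.0365],1],[[0.388,-0.278,0.087],[0,0,0.0365],1],[[0.388,-0.278,0.087],[0,0,0.0365],1]]' --squeeze 40

```text
time_s: 0.52
tcp_pos: [285.2, -354.7, 377.8]
tool_rot: [[0.955, 0.297, -0.0], [0.297, -0.955, 0.003], [0.0, -0.003, -1.0]]
force: [-0.0, -0.9, 0.8]
gripper_width: 1.0
gripper_force: 0.0
```

>>> apply_moves --deltas '[[[0.354,-0.321,0.087],[0,0,0.0365],1],[[0.354,-0.321,0.087],[0,0,0.0365],1],[[0.354,-0.321,0.087],[0,0,0.0365],1],[[0.354,-0.321,0.087],[0,0,0.0365],1],[[0.354,-0.321,0.087],[0,0,0.0365],1]]'

```text
time_s: 0.93
tcp_pos: [358.1, -232.0, 351.7]
tool_rot: [[0.983, 0.186, -0.001], [0.186, -0.983, 0.002], [-0.0, -0.002, -1.0]]
force: [-0.5, -1.3, -1.4]
gripper_width: 1.0
gripper_force: 0.0
```

>>> apply_moves --deltas '[[[0.315,-0.359,0.087],[0,0,0.0365],1],[[0.315,-0.359,0.087],[0,0,0.0365],1],[[0.315,-0.359,0.087],[0,0,0.0365],1],[[0.315,-0.359,0.087],[0,0,0.0365],1],[[0.315,-0.359,0.087],[0,0,0.0365],1]]'

```text
time_s: 1.35
tcp_pos: [431.5, -109.1, 325.6]
tool_rot: [[0.997, 0.072, -0.001], [0.072, -0.997, 0.001], [-0.001, -0.001, -1.0]]
force: [0.2, -0.2, -0.1]
gripper_width: 1.002
gripper_force: 0.0
```

>>> apply_moves --deltas '[[[0.271,-0.393,0.087],[0,0,0.0365],1],[[0.271,-0.393,0.087],[0,0,0.0365],1],[[0.271,-0.393,0.087],[0,0,0.0365],1],[[0.271,-0.393,0.087],[0,0,0.0365],1],[[0.271,-0.393,0.087],[0,0,0.0365],1]]'

```text
time_s: 1.77
tcp_pos: [504.7, 13.7, 299.4]
tool_rot: [[0.999, -0.043, -0.001], [-0.043, -0.999, 0.001], [-0.001, -0.001, -1.0]]
force: [0.1, -0.7, -0.3]
gripper_width: 0.996
gripper_force: 0.0
```

```bash
cat >> h.py <<'E'
def look(col,name,amin=300):
    ci=robot.camera_info('wrist');im=robot.camera('wrist');cv2.imwrite(f'pics/{name}.png',im[:,:,::-1])
    for c in blobs(masks(im)[col],amin):
        p=ray(ci,c[:,0],26)[:,:2].astype(np.float32);(x,y),(w,h),an=cv2.minAreaRect(p)
        M=cv2.moments(c);cc=(M['m10']/M['m00'],M['m01']/M['m00'])
        print('px',np.round(cc),cv2.contourArea(c),'rect@26',np.round([x,y,w,h,an],1),'cen@26',ray(ci,cc,26)[0].round(1))
E
python3 - <<'E'
from h import *
look('yel','w1');plan()
E
```

```text
px [ 28. 308.] 1690.5 rect@26 [404.6 300.   38.3  68.7  26.5] cen@26 [406.2 302.8  26. ]
px [319. 195.] 1768.0 rect@26 [507.4  11.9  25.2  58.1  87.2] cen@26 [508.8  12.   26. ]
px [ 16. 154.] 2958.0 rect@26 [558.9 256.4  40.   99.6  70.8] cen@26 [555.4 265.   26. ]
now [504.   12.1 299.7] -92.5 t 1.8 F [ 0.5 -0.4 -0.7] w 0.999 gf 0.0
```

View pics/w1.png

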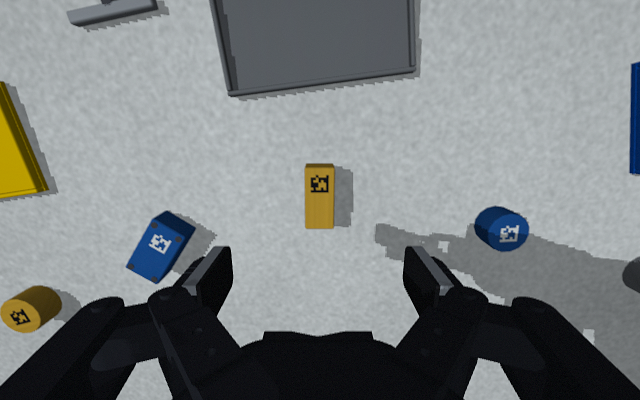

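```bash
python3 - <<'E'
from h import *
plan((505.2,12,195,-92.8),(505.2,12,177,-92.8))
E
```

```text
now [504.   12.1 299.7] -92.5 t 1.8 F [ 0.5 -0.4 -0.7] w 0.999 gf 0.0
[0.004, 0.0, 0.349] turn z 0.0017 -> [505.2  12.  195. ] -92.8
[0.0, 0.0, 0.06] turn z -0.0 -> [505.2  12.  177. ] -92.8
```

>>> apply_moves --deltas '[[[0.004,0,0.1],[0,0,0.0017],0.6],[[0.004,0,0.2],[0,0,0.0017],0.6],[[0.004,0,0.28],[0,0,0.0017],0.6],[[0.004,0,0.33],[0,0,0.0017],0.6],[[0.004,0,0.349],[0,0,0.0017],0.6]]'

```text
time_s: 2.23
tcp_pos: [503.9, 9.9, 193.8]
tool_rot: [[0.999, -0.053, -0.003], [-0.053, -0.999, 0.0], [-0.003, -0.0, -1.0]]
force: [0.8, 0.3, -0.4]
gripper_width: 0.797
gripper_force: 0.0
```

>>> apply_moves --deltas '[[[0,0,0.02],[0,0,0],0.6],[[0,0,0.04],[0,0,0],0.6],[[0,0,0.06],[0,0,0],0.6],[[0,0,0.06],[0,0,0],0.6],[[0,0,0.06],[0,0,0],0.2]]'

```text
time_s: 2.65
tcp_pos: [504.6, 11.6, 177.9]
tool_rot: [[0.999, -0.051, 0.0], [-0.051, -0.999, -0.0], [0.0, 0.0, -1.0]]
force: [-0.4, -0.8, 0.1]
gripper_width: 0.671
gripper_force: 0.0
```

>>> apply_moves --deltas '[[[0,0,0],[0,0,0],-0.2],[[0,0,0],[0,0,0],-1],[[0,0,0],[0,0,0],-1],[[0,0,0],[0,0,0],-1],[[0,0,0],[0,0,0],-1]]'

```text
time_s: 3.07
tcp_pos: [504.7, 11.8, 178.2]
tool_rot: [[0.999, -0.051, 0.001], [-0.051, -0.999, -0.0], [0.001, 0.0, -1.0]]
force: [-0.7, 1.0, 5.1]
gripper_width: 0.291
gripper_force: 40.6
```

>>> apply_moves --deltas '[[[0,0,0],[0,0,0],-1],[[0,0,0],[0,0,0],-1],[[0,0,0],[0,0,0],-1],[[0,0,0],[0,0,0],-1],[[0,0,0],[0,0,0],-1]]'

```text
time_s: 3.48
tcp_pos: [504.7, 11.8, 178.2]
tool_rot: [[0.999, -0.051, 0.001], [-0.051, -0.999, -0.0], [0.001, 0.0, -1.0]]
force: [-0.5, 0.0, 7.4]
gripper_width: 0.29
gripper_force: 40.6
```

```bash
python3 - <<'E'
from h import *
plan((504.7,11.8,245,-93),(552,390,245,-83.8),(552,390,190,-83.8),(552,390,182.7,-83.8))
E
```

```text
now [504.7  11.8 178.2] -92.93 t 3.5 F [-0.5  0.   7.4] w 0.29 gf 40.6
[0.0, -0.0, -0.223] turn z 0.0004 -> [504.7  11.8 245.1] -93.0
[0.031, -0.422, 0.0] turn z -0.017 -> [520.6 137.7 245.1] -89.9
[0.053, -0.42, 0.0] turn z -0.017 -> [536.3 263.7 245.1] -86.9
[0.075, -0.417, 0.0] turn z -0.017 -> [552.  389.9 245.1] -83.8
[0.0, -0.0, 0.184] turn z -0.0001 -> [552.  389.9 189.9] -83.8
[0.0, -0.0, 0.024] turn z -0.0 -> [552.  389.9 182.7] -83.8
```

>>> apply_moves --deltas '[[[0,0,-0.03],[0,0,0],-1],[[0,0,-0.08],[0,0,0],-1],[[0,0,-0.14],[0,0,0],-1],[[0,0,-0.2],[0,0,0],-1],[[0,0,-0.223],[0,0,0],-1]]'

```text
time_s: 3.9
tcp_pos: [504.7, 11.7, 246.7]
tool_rot: [[0.999, -0.051, 0.002], [-0.051, -0.999, -0.001], [0.003, 0.0, -1.0]]
force: [0.6, 0.0, -2.6]
gripper_width: 0.296
gripper_force: 40.0
```

>>> apply_moves --deltas '[[[0.006,-0.06,0],[0,0,-0.003],-1],[[0.012,-0.15,0],[0,0,-0.007],-1],[[0.018,-0.24,0],[0,0,-0.01],-1],[[0.024,-0.33,0],[0,0,-0.014],-1],[[0.031,-0.422,0],[0,0,-0.017],-1]]'

```text
time_s: 4.32
tcp_pos: [520.0, 138.9, 244.0]
tool_rot: [[1.0, 0.003, -0.001], [0.003, -1.0, -0.0], [-0.001, 0.0, -1.0]]
force: [0.2, -0.3, -3.8]
gripper_width: 0.295
gripper_force: 40.0
```

>>> apply_moves --deltas '[[[0.011,-0.084,0],[0,0,-0.0034],-1],[[0.021,-0.168,0],[0,0,-0.0068],-1],[[0.032,-0.252,0],[0,0,-0.0102],-1],[[0.042,-0.336,0],[0,0,-0.0136],-1],[[0.053,-0.42,0],[0,0,-0.017],-1]]'

```text
time_s: 4.73
tcp_pos: [535.6, 265.0, 243.8]
tool_rot: [[0.998, 0.056, -0.001], [0.056, -0.998, -0.0], [-0.002, 0.0, -1.0]]
force: [0.3, -0.6, -3.5]
gripper_width: 0.294
gripper_force: 40.0
```

>>> apply_moves --deltas '[[[0.016,-0.09,0],[0,0,-0.0034],-1],[[0.032,-0.18,0],[0,0,-0.0068],-1],[[0.048,-0.27,0],[0,0,-0.0102],-1],[[0.064,-0.36,0],[0,0,-0.0136],-1],[[0.075,-0.417,0],[0,0,-0.017],-1]]'

```text
time_s: 5.15
tcp_pos: [550.8, 392.1, 243.5]
tool_rot: [[0.994, 0.111, -0.001], [0.111, -0.994, -0.0], [-0.001, 0.0, -1.0]]
force: [0.1, 0.4, -3.0]
gripper_width: 0.295
gripper_force: 40.0
```

>>> apply_moves --deltas '[[[0,0,0],[0,0,0],-1],[[0,0,0.05],[0,0,0],-1],[[0,0,0.1],[0,0,0],-1],[[0,0,0.14],[0,0,0],-1],[[0,0,0.16],[0,0,0],-1]]'

```text
time_s: 5.57
tcp_pos: [551.0, 389.2, 194.0]
tool_rot: [[0.994, 0.108, -0.004], [0.108, -0.994, -0.002], [-0.004, 0.001, -1.0]]
force: [0.3, 0.3, -4.0]
gripper_width: 0.298
gripper_force: 40.1
```

```bash
python3 - <<'E'
from h import *
look('yel','w2',800);plan((552,390,183,-83.8))
E
```

```text
px [383. 215.] 37808.0 rect@26 [562.5 358.6  94.8 142.9   6.2] cen@26 [575.9 358.   26. ]
now [551.  389.2 193.7] -83.78 t 5.6 F [-0.9 -0.5 -4.3] w 0.297 gf 40.1
[0.004, -0.002, 0.036] turn z 0.0001 -> [552.1 389.9 182.9] -83.8
```

View pics/w2.png

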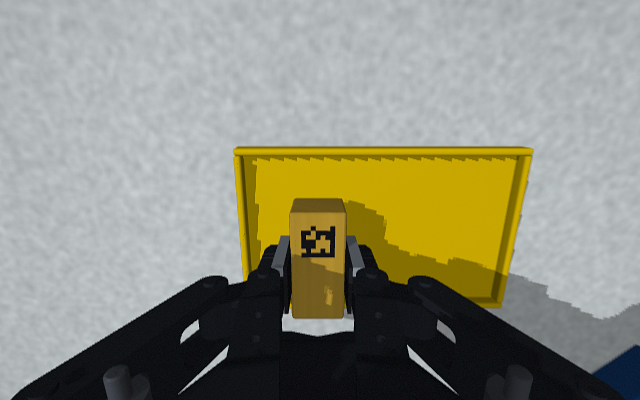

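```bash
python3 - <<'E'
from h import *
ci=robot.camera_info('wrist')
print(ray(ci,[[236,150],[531,150],[500,305]],12).round(1))
print(ray(ci,[[292,318],[344,318],[345,212],[292,212]],43).round(1))
E
```

```text
[[598.7 436.6  12. ]
 [615.4 283.5  12. ]
 [521.8 273.   12. ]]
[[523.6 398.4  43. ]
 [526.3 372.8  43. ]
 [581.1 379.8  43. ]
 [578.5 403.   43. ]]
```

>>> apply_moves --deltas '[[[0.012,-0.002,0.012],[0,0,0],-1],[[0.012,-0.002,0.022],[0,0,0],-1],[[0.012,-0.002,0.03],[0,0,0],-1],[[0.012,-0.002,0.035],[0,0,0],-1],[[0.012,-0.002,0.035],[0,0,0],-1]]'

```text
time_s: 6.03
tcp_pos: [554.9, 390.8, 185.9]
tool_rot: [[0.994, 0.109, -0.0], [0.109, -0.994, -0.0], [-0.0, 0.0, -1.0]]
force: [1.0, -0.2, -3.8]
gripper_width: 0.297
gripper_force: 40.2
```

>>> apply_moves --deltas '[[[0,0,0.003],[0,0,0],-1],[[0,0,0.006],[0,0,0],-1],[[0,0,0.009],[0,0,0],-1],[[0,0,0.01],[0,0,0],-1],[[0,0,0.01],[0,0,0],-1]]'

```text
time_s: 6.45
tcp_pos: [554.9, 390.8, 182.9]
tool_rot: [[0.994, 0.109, -0.0], [0.109, -0.994, -0.0], [-0.0, 0.0, -1.0]]
force: [0.8, 0.5, -3.1]
gripper_width: 0.298
gripper_force: 40.2
```

>>> apply_moves --deltas '[[[0,0,0.002],[0,0,0],-1],[[0,0,0.003],[0,0,0],-1],[[0,0,0.003],[0,0,0],-0.35],[[0,0,0.003],[0,0,0],-0.2],[[0,0,0.003],[0,0,0],-0.1]]'

```text
time_s: 6.87
tcp_pos: [555.0, 390.9, 182.6]
tool_rot: [[0.994, 0.109, 0.001], [0.109, -0.994, 0.0], [0.001, -0.0, -1.0]]
force: [0.6, -0.1, 0.4]
gripper_width: 0.449
gripper_force: 0.0
```

>>> apply_moves --deltas '[[[0,0,0],[0,0,0],-0.1],[[0,0,-0.03],[0,0,0],-0.1],[[0,0,-0.08],[0,0,0],-0.1],[[0,0,-0.14],[0,0,0],-0.1],[[0,0,-0.2],[0,0,0],0]]'

```text
time_s: 7.28
tcp_pos: [554.9, 390.8, 243.5]
tool_rot: [[0.994, 0.109, 0.0], [0.109, -0.994, 0.0], [0.0, -0.0, -1.0]]
force: [0.4, 0.0, -0.2]
gripper_width: 0.501
gripper_force: 0.0
```

```bash
python3 - <<'E'
from h import *
plan((395,315,255,-5))
E
```

```text
now [554.9 390.8 243.5] -83.76 t 7.3 F [ 0.4  0.  -0.2] w 0.501 gf 0.0
[-0.186, 0.064, -0.013] turn z -0.1458 -> [501.5 365.7 247.4] -57.5
[-0.195, -0.024, -0.013] turn z -0.1458 -> [448.3 340.3 251.3] -31.3
[-0.164, -0.108, -0.013] turn z -0.1458 -> [395.1 315.1 255.2] -5.0
```

```bash
python3 - <<'E'
from h import *
plan((395,315,270,6))
E
```

```text
now [554.9 390.8 243.5] -83.76 t 7.3 F [ 0.4  0.  -0.2] w 0.501 gf 0.0
[-0.186, 0.064, -0.029] turn z -0.1662 -> [501.5 365.7 252.2] -53.8
[-0.193, -0.037, -0.029] turn z -0.1662 -> [448.2 340.5 260.9] -23.9
[-0.149, -0.128, -0.029] turn z -0.1662 -> [395.  315.2 269.6] 6.0
```

>>> apply_moves --deltas '[[[-0.186,0.064,-0.029],[0,0,-0.1662],1],[[-0.186,0.064,-0.029],[0,0,-0.1662],1],[[-0.186,0.064,-0.029],[0,0,-0.1662],1],[[-0.186,0.064,-0.029],[0,0,-0.1662],1],[[-0.186,0.064,-0.029],[0,0,-0.1662],1]]'

```text
time_s: 7.7
tcp_pos: [501.4, 365.7, 252.0]
tool_rot: [[0.804, 0.594, 0.001], [0.594, -0.804, 0.001], [0.001, 0.0, -1.0]]
force: [-0.6, -0.4, -0.2]
gripper_width: 1.004
gripper_force: 0.0
```

>>> apply_moves --deltas '[[[-0.193,-0.037,-0.029],[0,0,-0.1662],1],[[-0.193,-0.037,-0.029],[0,0,-0.1662],1],[[-0.193,-0.037,-0.029],[0,0,-0.1662],1],[[-0.193,-0.037,-0.029],[0,0,-0.1662],1],[[-0.193,-0.037,-0.029],[0,0,-0.1662],1]]'

```text
time_s: 8.12
tcp_pos: [448.2, 340.5, 260.2]
tool_rot: [[0.404, 0.915, 0.001], [0.915, -0.404, 0.0], [0.001, 0.001, -1.0]]
force: [0.1, -0.5, 0.4]
gripper_width: 1.001
gripper_force: 0.0
```

>>> apply_moves --deltas '[[[-0.149,-0.128,-0.029],[0,0,-0.1662],1],[[-0.149,-0.128,-0.029],[0,0,-0.1662],1],[[-0.149,-0.128,-0.029],[0,0,-0.1662],1],[[-0.149,-0.128,-0.029],[0,0,-0.1662],1],[[-0.149,-0.128,-0.029],[0,0,-0.1662],1]]'

```text
time_s: 8.53
tcp_pos: [395.1, 315.3, 268.6]
tool_rot: [[-0.105, 0.995, 0.001], [0.995, 0.105, 0.0], [0.0, 0.001, -1.0]]
force: [0.5, 0.4, -0.1]
gripper_width: 0.995
gripper_force: 0.0
```

```bash
python3 - <<'E'
from h import *
look('yel','w3');plan((395,315,195,6))
E
```

```text
px [321. 209.] 2053.0 rect@26 [397.2 315.9  38.8  43.3  25. ] cen@26 [397.9 316.5  26. ]
px [525. 166.] 25042.5 rect@26 [546.5 356.7  97.2 148.1   6.3] cen@26 [545.5 365.9  26. ]
now [395.2 315.3 268.5] 5.82 t 8.6 F [-0.5 -0.2  0. ] w 1.0 gf 0.0
[-0.001, -0.001, 0.245] turn z -0.001 -> [394.9 314.9 195. ] 6.0
```

View pics/w3.png

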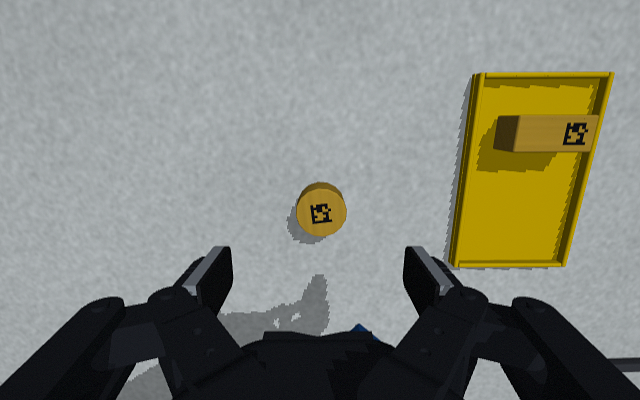

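```bash
python3 - <<'E'
from h import *
plan((396.8,314.5,195,6.2),(396.8,314.5,179,6.2))
E
```

```text
now [395.2 315.3 268.5] 5.82 t 8.6 F [-0.5 -0.2  0. ] w 1.0 gf 0.0
[-0.003, 0.005, 0.245] turn z -0.0021 -> [396.8 314.5 195. ] 6.2
[-0.0, 0.0, 0.053] turn z -0.0 -> [396.8 314.5 179.1] 6.2
```

>>> apply_moves --deltas '[[[-0.003,0.005,0.08],[0,0,-0.002],0.8],[[-0.003,0.005,0.15],[0,0,-0.002],0.8],[[-0.003,0.005,0.21],[0,0,-0.002],0.8],[[-0.003,0.005,0.24],[0,0,-0.002],0.8],[[-0.003,0.005,0.245],[0,0,-0.002],0.8]]'

```text
time_s: 9.0
tcp_pos: [396.5, 314.3, 193.3]
tool_rot: [[-0.107, 0.994, -0.003], [0.994, 0.107, -0.001], [-0.001, -0.003, -1.0]]
force: [-0.0, -0.4, 0.4]
gripper_width: 0.902
gripper_force: 0.0
```

>>> apply_moves --deltas '[[[0,0,0.02],[0,0,0],0.8],[[0,0,0.04],[0,0,0],0.8],[[0,0,0.053],[0,0,0],0.8],[[0,0,0.053],[0,0,0],0.5],[[0,0,0.053],[0,0,0],0.3]]'

```text
time_s: 9.42
tcp_pos: [396.6, 314.5, 179.0]
tool_rot: [[-0.11, 0.994, 0.0], [0.994, 0.11, 0.0], [0.0, 0.0, -1.0]]
force: [0.3, 0.1, 0.3]
gripper_width: 0.653
gripper_force: 0.0
```

>>> apply_moves --deltas '[[[0,0,0],[0,0,0],0.1],[[0,0,0],[0,0,0],-0.1],[[0,0,0],[0,0,0],-1],[[0,0,0],[0,0,0],-1],[[0,0,0],[0,0,0],-1]]'

```text
time_s: 9.83
tcp_pos: [396.7, 314.6, 179.5]
tool_rot: [[-0.111, 0.994, 0.001], [0.994, 0.111, 0.0], [0.0, 0.001, -1.0]]
force: [-0.2, 0.1, 5.5]
gripper_width: 0.452
gripper_force: 39.8
```

>>> apply_moves --deltas '[[[0,0,0],[0,0,0],-1],[[0,0,-0.03],[0,0,0],-1],[[0,0,-0.08],[0,0,0],-1],[[0,0,-0.14],[0,0,0],-1],[[0,0,-0.2],[0,0,0],-1]]'

```text
time_s: 10.25
tcp_pos: [396.3, 314.4, 239.7]
tool_rot: [[-0.111, 0.994, -0.001], [0.994, 0.111, -0.0], [-0.0, -0.001, -1.0]]
force: [0.0, -0.6, -2.7]
gripper_width: 0.45
gripper_force: 40.9
```

```bash
python3 - <<'E'
from h import *
plan((562.5,319,240,6.2),(562.5,319,190,6.2))
E
```

```text
now [396.3 314.4 239.7] 6.35 t 10.2 F [ 0.  -0.6 -2.7] w 0.45 gf 40.9
[-0.046, 0.552, -0.001] turn z 0.0008 -> [562.4 318.9 240. ] 6.2
[0.0, 0.0, 0.167] turn z 0.0 -> [562.4 318.9 189.9] 6.2
```

>>> apply_moves --deltas '[[[-0.009,0.1,0],[0,0,0.0008],-1],[[-0.018,0.21,0],[0,0,0.0008],-1],[[-0.028,0.33,0],[0,0,0.0008],-1],[[-0.037,0.45,0],[0,0,0.0008],-1],[[-0.046,0.552,0],[0,0,0.0008],-1]]'

```text
time_s: 10.67
tcp_pos: [564.5, 318.8, 239.2]
tool_rot: [[-0.108, 0.994, 0.0], [0.994, 0.108, -0.0], [-0.0, 0.0, -1.0]]
force: [0.3, -0.0, -2.7]
gripper_width: 0.448
gripper_force: 41.2
```

>>> apply_moves --deltas '[[[0,0,0],[0,0,0],-1],[[0,0,0.05],[0,0,0],-1],[[0,0,0.1],[0,0,0],-1],[[0,0,0.14],[0,0,0],-1],[[0,0,0.165],[0,0,0],-1]]'

```text
time_s: 11.08
tcp_pos: [562.1, 319.0, 187.8]
tool_rot: [[-0.108, 0.994, -0.002], [0.994, 0.108, -0.001], [-0.001, -0.003, -1.0]]
force: [-0.0, -1.1, -2.9]
gripper_width: 0.446
gripper_force: 41.6
```

```bash
python3 - <<'E'
from h import *
plan((562.5,319,183.3,6.2))
look('yel','w4',800)
E
```

```text
now [562.1 319.  187.8] 6.21 t 11.1 F [-0.  -1.1 -2.9] w 0.446 gf 41.6
[-0.0, 0.001, 0.015] turn z 0.0001 -> [562.4 319.  183.3] 6.2
px [321. 141.] 51780.0 rect@26 [559.  358.4  87.9 141.3   6.2] cen@26 [557.  377.6  26. ]
```

View pics/w4.png

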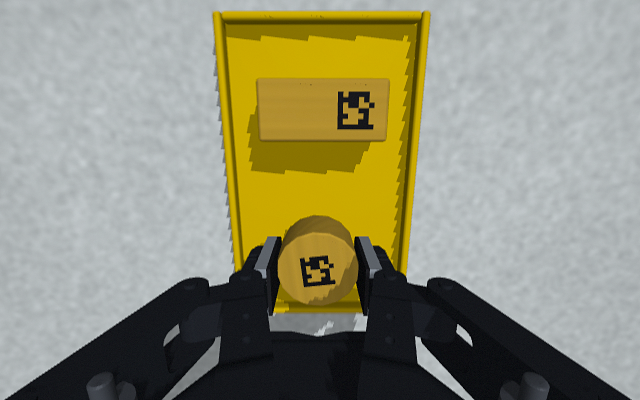

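>>> apply_moves --deltas '[[[0,0,0.003],[0,0,0],-1],[[0,0,0.006],[0,0,0],-1],[[0,0,0.009],[0,0,0],-1],[[0,0,0.012],[0,0,0],-1],[[0,0,0.013],[0,0,0],-1]]'

```text
time_s: 11.55
tcp_pos: [562.7, 319.1, 185.8]
tool_rot: [[-0.108, 0.994, 0.001], [0.994, 0.108, 0.0], [0.0, 0.001, -1.0]]
force: [0.4, -0.3, -3.3]
gripper_width: 0.448
gripper_force: 41.6
```

>>> apply_moves --deltas '[[[0,0,0.002],[0,0,0],-1],[[0,0,0.002],[0,0,0],-1],[[0,0,0.002],[0,0,0],0],[[0,0,0.002],[0,0,0],0.1],[[0,0,0.002],[0,0,0],0.2]]'

```text
time_s: 11.97
tcp_pos: [562.8, 319.1, 185.2]
tool_rot: [[-0.108, 0.994, 0.001], [0.994, 0.108, 0.0], [0.0, 0.001, -1.0]]
force: [0.1, 0.4, -0.7]
gripper_width: 0.599
gripper_force: 0.0
```

>>> apply_moves --deltas '[[[0,0,0],[0,0,0],0.2],[[0,0,-0.03],[0,0,0],0.2],[[0,0,-0.08],[0,0,0],0.2],[[0,0,-0.14],[0,0,0],0.2],[[0,0,-0.22],[0,0,0],0.2]]'

```text
time_s: 12.38
tcp_pos: [562.4, 319.0, 251.1]
tool_rot: [[-0.108, 0.994, -0.002], [0.994, 0.108, -0.001], [-0.0, -0.002, -1.0]]
force: [-0.2, 0.5, -0.7]
gripper_width: 0.596
gripper_force: 0.0
```

```bash
python3 - <<'E'
from h import *
plan((459,167,270,53.2))
E
```

```text
now [562.4 319.  251.1] 6.21 t 12.4 F [-0.2  0.5 -0.7] w 0.596 gf 0.0
[-0.233, -0.199, -0.031] turn z -0.1305 -> [510.7 243.  260.4] 29.7
[-0.135, -0.275, -0.031] turn z -0.1305 -> [459.1 167.  269.7] 53.2
```

>>> apply_moves --deltas '[[[-0.233,-0.199,-0.031],[0,0,-0.1305],1],[[-0.233,-0.199,-0.031],[0,0,-0.1305],1],[[-0.233,-0.199,-0.031],[0,0,-0.1305],1],[[-0.233,-0.199,-0.031],[0,0,-0.1305],1],[[-0.233,-0.199,-0.031],[0,0,-0.1305],1]]'

```text
time_s: 12.8
tcp_pos: [510.8, 242.6, 261.4]
tool_rot: [[-0.496, 0.868, 0.001], [0.868, 0.496, 0.0], [-0.0, 0.001, -1.0]]
force: [-0.2, 0.3, -0.2]
gripper_width: 0.999
gripper_force: 0.0
```

>>> apply_moves --deltas '[[[-0.135,-0.275,-0.031],[0,0,-0.1305],1],[[-0.135,-0.275,-0.031],[0,0,-0.1305],1],[[-0.135,-0.275,-0.031],[0,0,-0.1305],1],[[-0.135,-0.275,-0.031],[0,0,-0.1305],1],[[-0.135,-0.275,-0.031],[0,0,-0.1305],1]]'

```text
time_s: 13.22
tcp_pos: [459.4, 166.8, 270.1]
tool_rot: [[-0.8, 0.6, 0.001], [0.6, 0.8, 0.0], [-0.001, 0.001, -1.0]]
force: [0.4, 0.0, -0.2]
gripper_width: 0.999
gripper_force: 0.0
```

```bash
python3 - <<'E'
from h import *
look('blu','w5');plan((459,167,195,53.2))
E
```

```text
px [319. 207.] 3174.5 rect@26 [459.6 168.4  33.6  62.1  53. ] cen@26 [458.6 169.3  26. ]
now [459.6 167.2 269.9] 53.05 t 13.3 F [-0.1  0.1 -0.9] w 1.001 gf 0.0
[0.001, -0.002, 0.25] turn z -0.0008 -> [459.  166.9 194.9] 53.2
```

View pics/w5.png

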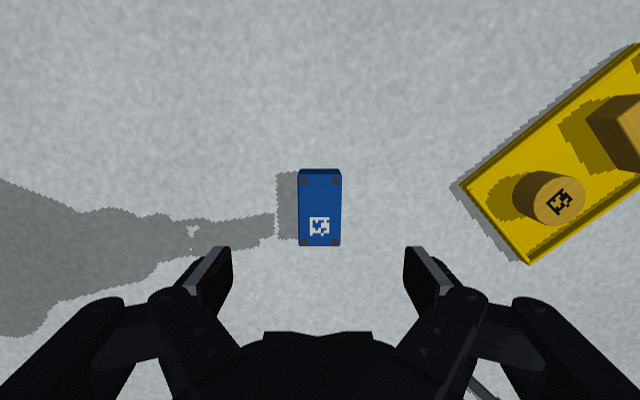

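>>> apply_moves --deltas '[[[0,0.001,0.08],[0,0,0],0.8],[[0,0.001,0.15],[0,0,0],0.8],[[0,0.001,0.21],[0,0,0],0.8],[[0,0.001,0.24],[0,0,0],0.8],[[0,0.001,0.25],[0,0,0],0.8]]'

```text
time_s: 13.68
tcp_pos: [459.5, 167.7, 193.2]
tool_rot: [[-0.8, 0.6, -0.002], [0.6, 0.8, -0.0], [0.002, -0.001, -1.0]]
force: [-0.1, -0.2, 0.2]
gripper_width: 0.898
gripper_force: 0.0
```

>>> apply_moves --deltas '[[[0,0,0.02],[0,0,0],0.8],[[0,0,0.04],[0,0,0],0.8],[[0,0,0.053],[0,0,0],0.6],[[0,0,0.053],[0,0,0],0.3],[[0,0,0.053],[0,0,0],0.1]]'

```text
time_s: 14.1
tcp_pos: [459.6, 167.3, 178.7]
tool_rot: [[-0.801, 0.599, 0.0], [0.599, 0.801, 0.0], [-0.0, 0.0, -1.0]]
force: [-0.6, -0.2, 0.1]
gripper_width: 0.555
gripper_force: 0.0
```

>>> apply_moves --deltas '[[[0,0,0],[0,0,0],0],[[0,0,0],[0,0,0],-0.2],[[0,0,0],[0,0,0],-1],[[0,0,0],[0,0,0],-1],[[0,0,0],[0,0,0],-1]]'

```text
time_s: 14.52
tcp_pos: [459.7, 167.4, 179.1]
tool_rot: [[-0.801, 0.599, 0.001], [0.599, 0.801, 0.0], [-0.001, 0.001, -1.0]]
force: [-0.3, -0.2, 5.9]
gripper_width: 0.391
gripper_force: 40.7
```

>>> apply_moves --deltas '[[[0,0,0],[0,0,0],-1],[[0,0,-0.03],[0,0,0],-1],[[0,0,-0.08],[0,0,0],-1],[[0,0,-0.14],[0,0,0],-1],[[0,0,-0.22],[0,0,0],-1]]'

```text
time_s: 14.93
tcp_pos: [459.0, 167.2, 244.7]
tool_rot: [[-0.801, 0.599, -0.003], [0.599, 0.801, -0.0], [0.002, -0.002, -1.0]]
force: [-0.0, 0.4, -1.5]
gripper_width: 0.391
gripper_force: 40.1
```

```bash
python3 - <<'E'
from h import *
plan((574.5-36*.2266,-345+36*.974,250,13.1))
plan((574.5+36*.2266,-345-36*.974,250,13.1))
E
```

```text
now [459.  167.2 244.7] 53.19 t 14.9 F [-0.   0.4 -1.5] w 0.391 gf 40.1
[-0.413, -0.353, -0.006] turn z 0.0742 -> [494.7   8.2 246.5] 39.8
[-0.484, -0.248, -0.006] turn z 0.0742 -> [ 530.6 -151.   248.3] 26.5
[-0.528, -0.13, -0.006] turn z 0.0742 -> [ 566.3 -310.1  250.1] 13.1
now [459.  167.2 244.7] 53.19 t 14.9 F [-0.   0.4 -1.5] w 0.391 gf 40.1
[-0.356, -0.303, -0.004] turn z 0.0557 -> [490.   30.4 245.9] 43.2
[-0.403, -0.237, -0.004] turn z 0.0557 -> [ 520.8 -106.4  247.1] 33.1
[-0.438, -0.163, -0.004] turn z 0.0557 -> [ 551.7 -243.1  248.3] 23.1
[-0.46, -0.084, -0.004] turn z 0.0557 -> [ 582.7 -380.   249.5] 13.1
```

>>> apply_moves --deltas '[[[-0.06,-0.05,0],[0,0,0.01],-1],[[-0.13,-0.11,0],[0,0,0.02],-1],[[-0.2,-0.17,0],[0,0,0.033],-1],[[-0.28,-0.24,0],[0,0,0.045],-1],[[-0.356,-0.303,0],[0,0,0.0557],-1]]'

```text
time_s: 15.35
tcp_pos: [490.4, 29.1, 244.9]
tool_rot: [[-0.683, 0.73, -0.0], [0.73, 0.683, -0.0], [0.0, -0.0, -1.0]]
force: [0.5, 1.1, -1.7]
gripper_width: 0.39
gripper_force: 40.1
```

>>> apply_moves --deltas '[[[-0.08,-0.047,0],[0,0,0.011],-1],[[-0.16,-0.094,0],[0,0,0.022],-1],[[-0.24,-0.141,0],[0,0,0.033],-1],[[-0.32,-0.188,0],[0,0,0.044],-1],[[-0.403,-0.237,0],[0,0,0.0557],-1]]'

```text
time_s: 15.77
tcp_pos: [521.3, -107.6, 244.9]
tool_rot: [[-0.545, 0.838, -0.0], [0.838, 0.545, 0.0], [0.0, -0.0, -1.0]]
force: [0.1, 0.0, -2.0]
gripper_width: 0.39
gripper_force: 40.1
```

>>> apply_moves --deltas '[[[-0.088,-0.033,0],[0,0,0.011],-1],[[-0.175,-0.065,0],[0,0,0.022],-1],[[-0.263,-0.098,0],[0,0,0.033],-1],[[-0.35,-0.13,0],[0,0,0.044],-1],[[-0.438,-0.163,0],[0,0,0.0557],-1]]'

```text
time_s: 16.18
tcp_pos: [552.2, -244.3, 244.8]
tool_rot: [[-0.391, 0.92, -0.001], [0.92, 0.391, 0.0], [0.001, -0.0, -1.0]]
force: [0.7, 0.8, -0.7]
gripper_width: 0.387
gripper_force: 40.1
```

>>> apply_moves --deltas '[[[-0.1,-0.018,0],[0,0,0.012],-1],[[-0.2,-0.036,0],[0,0,0.024],-1],[[-0.3,-0.055,0],[0,0,0.036],-1],[[-0.4,-0.073,0],[0,0,0.048],-1],[[-0.46,-0.084,0],[0,0,0.0557],-1]]'

```text
time_s: 16.6
tcp_pos: [582.9, -382.5, 244.6]
tool_rot: [[-0.223, 0.975, -0.0], [0.975, 0.223, -0.0], [-0.0, -0.0, -1.0]]
force: [0.0, 0.1, -2.0]
gripper_width: 0.388
gripper_force: 40.1
```

>>> apply_moves --deltas '[[[0,0,0],[0,0,0],-1],[[0,0,0.05],[0,0,0],-1],[[0,0,0.1],[0,0,0],-1],[[0,0,0.15],[0,0,0],-1],[[0,0,0.165],[0,0,0],-1]]'

```text
time_s: 17.02
tcp_pos: [582.7, -378.9, 192.6]
tool_rot: [[-0.227, 0.974, -0.003], [0.974, 0.227, 0.003], [0.004, -0.003, -1.0]]
force: [-0.1, 0.5, -1.5]
gripper_width: 0.39
gripper_force: 40.2
```

```bash
python3 - <<'E'
from h import *
look('blu','w6',800)
plan((582.7,-380,183.3,13.1))
E
```

```text
px [323. 150.] 48324.5 rect@26 [ 577.4 -345.7   88.5  149.2   13.1] cen@26 [ 572.5 -324.6   26. ]
now [ 582.8 -379.   192.9] 13.12 t 17.1 F [ 0.6  0.4 -3.2] w 0.389 gf 40.2
[-0.003, -0.001, 0.032] turn z 0.0001 -> [ 582.7 -379.9  183.3] 13.1
```

View pics/w6.png

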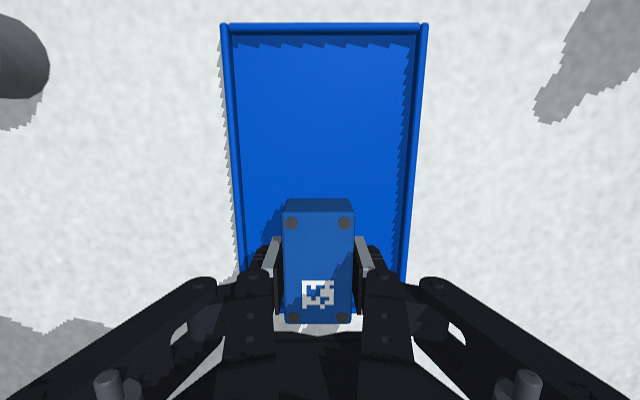

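```bash
python3 - <<'E'
from h import *
ci=robot.camera_info('wrist')
c=ray(ci,[[222,25],[428,25]],12)[:,:2];b=ray(ci,[[283,323],[353,323],[353,213],[282,213]],41)[:,:2]
u=np.array([-.2266,.974]);ctr=c.mean(0)-79*u
x=np.array([.974,.2266])
print(c.round(1),ctr.round(1),b.round(1)); print([((q-ctr)@x,(q-ctr)@u) for q in [*b,b.mean(0)]])
E
```

```text
[[ 513.9 -280.7]
 [ 607.4 -259. ]] [ 578.6 -346.8] [[ 572.5 -411.5]
 [ 606.6 -403.5]
 [ 591.6 -347.5]
 [ 560.7 -354.7]]
[(np.float64(-20.620801586688987), np.float64(-61.60261790707676)), (np.float64(14.43582879033624), np.float64(-61.524263665401755)), (np.float64(12.487975714058825), np.float64(-3.594136458512505)), (np.float64(-19.219945872560828), np.float64(-3.6310164169057653)), (np.float64(-3.229235738713694), np.float64(-32.588008611974224))]
```

>>> apply_moves --deltas '[[[-0.006,0.006,0.01],[0,0,0],-1],[[-0.006,0.006,0.018],[0,0,0],-1],[[-0.006,0.006,0.025],[0,0,0],-1],[[-0.006,0.006,0.029],[0,0,0],-1],[[-0.006,0.006,0.029],[0,0,0],-1]]'

```text
time_s: 17.48
tcp_pos: [585.4, -381.1, 186.4]
tool_rot: [[-0.226, 0.974, 0.0], [0.974, 0.226, -0.0], [-0.0, 0.0, -1.0]]
force: [-0.6, -0.5, -1.1]
gripper_width: 0.388
gripper_force: 40.2
```

```bash
python3 -c "
from h import *
plan()"
```

```text
now [ 585.4 -381.1  186.4] 13.09 t 17.5 F [-0.6 -0.5 -1.1] w 0.388 gf 40.2
```

>>> apply_moves --deltas '[[[0,0,0.003],[0,0,0],-1],[[0,0,0.006],[0,0,0],-1],[[0,0,0.009],[0,0,0],-1],[[0,0,0.0105],[0,0,0],-1],[[0,0,0.0105],[0,0,0],-1]]'

```text
time_s: 17.9
tcp_pos: [585.4, -381.2, 183.2]
tool_rot: [[-0.226, 0.974, 0.0], [0.974, 0.226, -0.0], [-0.0, 0.0, -1.0]]
force: [-1.1, 0.1, -0.8]
gripper_width: 0.388
gripper_force: 40.2
```

>>> apply_moves --deltas '[[[0,0,0.001],[0,0,0],-1],[[0,0,0.001],[0,0,0],-0.1],[[0,0,0.001],[0,0,0],0],[[0,0,0.001],[0,0,0],0.1],[[0,0,0.001],[0,0,0],0.1]]'

```text
time_s: 18.32
tcp_pos: [585.4, -381.2, 182.9]
tool_rot: [[-0.226, 0.974, 0.0], [0.974, 0.226, -0.0], [-0.0, 0.0, -1.0]]
force: [0.1, -0.0, 0.1]
gripper_width: 0.544
gripper_force: 0.0
```

>>> apply_moves --deltas '[[[0,0,0],[0,0,0],0.1],[[0,0,-0.03],[0,0,0],0.1],[[0,0,-0.08],[0,0,0],0.1],[[0,0,-0.14],[0,0,0],0.1],[[0,0,-0.22],[0,0,0],0.1]]'

```text
time_s: 18.73
tcp_pos: [585.2, -381.0, 249.0]
tool_rot: [[-0.226, 0.974, -0.002], [0.974, 0.226, 0.001], [0.002, -0.001, -1.0]]
force: [-0.7, 0.0, -0.1]
gripper_width: 0.55
gripper_force: 0.0
```

```bash
python3 -c "
from h import *
plan((464,-157.7,270,13.1))"
```

```text
now [ 585.2 -381.   249. ] 13.09 t 18.7 F [-0.7  0.  -0.1] w 0.55 gf 0.0
[0.408, -0.113, -0.035] turn z -0.0 -> [ 524.5 -269.5  259.5] 13.1
[0.408, -0.113, -0.035] turn z -0.0 -> [ 463.8 -157.9  270. ] 13.1
```

>>> apply_moves --deltas '[[[0.408,-0.113,-0.035],[0,0,0],0.5],[[0.408,-0.113,-0.035],[0,0,0],0.8],[[0.408,-0.113,-0.035],[0,0,0],1],[[0.408,-0.113,-0.035],[0,0,0],1],[[0.408,-0.113,-0.035],[0,0,0],1]]'

```text
time_s: 19.15
tcp_pos: [524.2, -268.0, 260.5]
tool_rot: [[-0.228, 0.974, 0.0], [0.974, 0.228, -0.0], [-0.0, 0.0, -1.0]]
force: [0.8, -1.0, 0.5]
gripper_width: 1.0
gripper_force: 0.0
```

>>> apply_moves --deltas '[[[0.408,-0.113,-0.035],[0,0,0],1],[[0.408,-0.113,-0.035],[0,0,0],1],[[0.408,-0.113,-0.035],[0,0,0],1],[[0.408,-0.113,-0.035],[0,0,0],1],[[0.408,-0.113,-0.035],[0,0,0],1]]'

```text
time_s: 19.57
tcp_pos: [464.2, -157.7, 270.9]
tool_rot: [[-0.228, 0.974, 0.002], [0.974, 0.228, -0.001], [-0.001, 0.001, -1.0]]
force: [0.0, 0.7, 1.2]
gripper_width: 1.001
gripper_force: 0.0
```

```bash
python3 -c "
from h import *
look('blu','w7');plan((464,-157.7,195,13.1))"
```

```text
px [383. 334.] 583.0 rect@26 [ 540.4 -264.6   65.8   20.6   13.1] cen@26 [ 548.2 -258.7   26. ]
px [320. 206.] 1793.0 rect@26 [ 466.1 -155.3   36.1   40.9   14.5] cen@26 [ 466.3 -154.8   26. ]
now [ 464.7 -158.8  270.8] 13.1 t 19.6 F [ 0.8 -0.5  0.3] w 1.003 gf 0.0
[0.004, -0.002, 0.253] turn z -0.0 -> [ 463.9 -157.8  194.9] 13.1
```

View pics/w7.png

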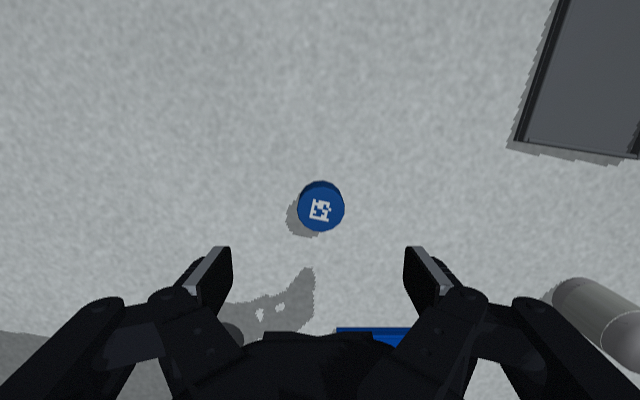

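>>> apply_moves --deltas '[[[0.005,0.007,0.08],[0,0,0],0.8],[[0.005,0.007,0.15],[0,0,0],0.8],[[0.005,0.007,0.21],[0,0,0],0.8],[[0.005,0.007,0.245],[0,0,0],0.8],[[0.005,0.007,0.253],[0,0,0],0.8]]'

```text
time_s: 20.03
tcp_pos: [466.0, -157.3, 192.4]
tool_rot: [[-0.225, 0.974, -0.002], [0.974, 0.225, 0.001], [0.001, -0.001, -1.0]]
force: [-0.0, 0.2, 0.9]
gripper_width: 0.9
gripper_force: 0.0
```

>>> apply_moves --deltas '[[[0,0,0.02],[0,0,0],0.8],[[0,0,0.04],[0,0,0],0.8],[[0,0,0.053],[0,0,0],0.6],[[0,0,0.053],[0,0,0],0.3],[[0,0,0.053],[0,0,0],0.2]]'

```text
time_s: 20.45
tcp_pos: [465.8, -156.3, 178.3]
tool_rot: [[-0.226, 0.974, 0.0], [0.974, 0.226, -0.0], [-0.0, 0.0, -1.0]]
force: [-0.3, -0.7, 0.8]
gripper_width: 0.602
gripper_force: 0.0
```

>>> apply_moves --deltas '[[[0,0,0],[0,0,0],0.1],[[0,0,0],[0,0,0],-0.1],[[0,0,0],[0,0,0],-1],[[0,0,0],[0,0,0],-1],[[0,0,0],[0,0,0],-1]]'

```text
time_s: 20.87
tcp_pos: [465.8, -156.2, 178.7]
tool_rot: [[-0.227, 0.974, 0.001], [0.974, 0.227, -0.0], [-0.001, 0.001, -1.0]]
force: [-1.8, 0.3, 6.3]
gripper_width: 0.431
gripper_force: 39.8
```

>>> apply_moves --deltas '[[[0,0,0],[0,0,0],-1],[[0,0,-0.03],[0,0,0],-1],[[0,0,-0.08],[0,0,0],-1],[[0,0,-0.14],[0,0,0],-1],[[0,0,-0.22],[0,0,0],-1]]'

```text
time_s: 21.28
tcp_pos: [465.3, -156.0, 244.5]
tool_rot: [[-0.226, 0.974, -0.002], [0.974, 0.226, 0.001], [0.002, -0.001, -1.0]]
force: [0.2, 0.6, -0.5]
gripper_width: 0.429
gripper_force: 40.1
```

```bash
python3 -c "
from h import *
plan((577.5-37*.2266,-346+37*.974,245,13.1),(577.5-37*.2266,-346+37*.974,194,13.1))"
```

```text
now [ 465.3 -156.   244.5] 13.09 t 21.3 F [ 0.2  0.6 -0.5] w 0.429 gf 40.1
[-0.289, 0.11, -0.001] turn z -0.0 -> [ 517.1 -232.9  244.8] 13.1
[-0.289, 0.11, -0.001] turn z -0.0 -> [ 568.8 -309.9  245.1] 13.1
[-0.0, 0.001, 0.17] turn z -0.0001 -> [ 569.1 -309.9  194.1] 13.1
```

>>> apply_moves --deltas '[[[-0.05,0.019,0],[0,0,0],-1],[[-0.1,0.038,0],[0,0,0],-1],[[-0.16,0.06,0],[0,0,0],-1],[[-0.22,0.084,0],[0,0,0],-1],[[-0.289,0.11,0],[0,0,0],-1]]'

```text
time_s: 21.7
tcp_pos: [517.7, -233.6, 244.7]
tool_rot: [[-0.227, 0.974, 0.0], [0.974, 0.227, 0.0], [0.0, 0.0, -1.0]]
force: [-0.2, -0.3, -1.3]
gripper_width: 0.429
gripper_force: 40.1
```

>>> apply_moves --deltas '[[[-0.07,0.027,0],[0,0,0],-1],[[-0.14,0.053,0],[0,0,0],-1],[[-0.2,0.076,0],[0,0,0],-1],[[-0.25,0.096,0],[0,0,0],-1],[[-0.289,0.11,0],[0,0,0],-1]]'

```text
time_s: 22.12
tcp_pos: [569.6, -311.1, 244.5]
tool_rot: [[-0.226, 0.974, 0.0], [0.974, 0.226, -0.0], [-0.0, 0.0, -1.0]]
force: [-0.0, 0.0, -1.1]
gripper_width: 0.43
gripper_force: 40.1
```

>>> apply_moves --deltas '[[[0,0,0],[0,0,0],-1],[[0,0,0.05],[0,0,0],-1],[[0,0,0.1],[0,0,0],-1],[[0,0,0.15],[0,0,0],-1],[[0,0,0.17],[0,0,0],-1]]'

```text
time_s: 22.53
tcp_pos: [568.6, -309.3, 191.4]
tool_rot: [[-0.227, 0.974, -0.003], [0.974, 0.227, 0.002], [0.003, -0.002, -1.0]]
force: [0.1, -0.1, -1.0]
gripper_width: 0.429
gripper_force: 40.2
```

>>> apply_moves --deltas '[[[0,0,0.008],[0,0,0],-1],[[0,0,0.016],[0,0,0],-1],[[0,0,0.022],[0,0,0],-1],[[0,0,0.027],[0,0,0],-1],[[0,0,0.027],[0,0,0],-1]]'

```text
time_s: 22.95
tcp_pos: [569.2, -310.1, 185.3]
tool_rot: [[-0.226, 0.974, 0.0], [0.974, 0.226, -0.0], [-0.0, 0.0, -1.0]]
force: [0.0, -0.3, -0.5]
gripper_width: 0.43
gripper_force: 40.2
```

```bash
python3 -c "
from h import *
look('blu','w8',800);plan()"
```

```text
px [317. 235.] 21880.0 rect@26 [ 569.1 -308.9   88.3   90.9   13.1] cen@26 [ 566.1 -296.3   26. ]
now [ 569.2 -310.1  185.3] 13.09 t 23.0 F [ 0.5 -0.4 -0.5] w 0.427 gf 40.2
```

View pics/w8.png

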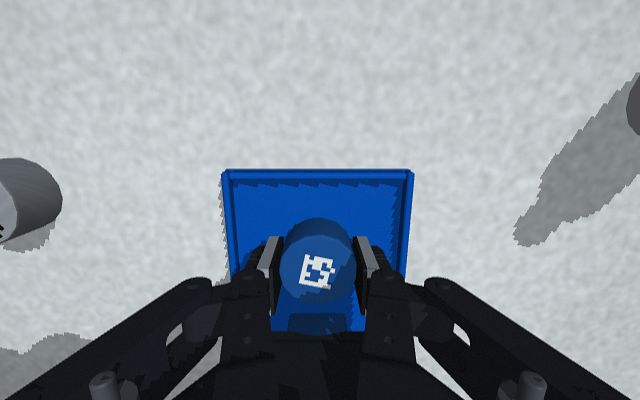

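Knob is centred over its half of the blue tray; lower 2.6 mm and release.

>>> apply_moves --deltas '[[[0,0,0.003],[0,0,0],-1],[[0,0,0.006],[0,0,0],-1],[[0,0,0.0085],[0,0,0],-1],[[0,0,0.0085],[0,0,0],-1],[[0,0,0.009],[0,0,0],-1]]'

```text
time_s: 23.42
tcp_pos: [569.2, -310.1, 182.7]
tool_rot: [[-0.226, 0.974, 0.0], [0.974, 0.226, -0.0], [-0.0, 0.0, -1.0]]
force: [-2.5, 1.8, 5.0]
gripper_width: 0.425
gripper_force: 40.6
```

>>> apply_moves --deltas '[[[0,0,0],[0,0,0],-1],[[0,0,0],[0,0,0],0],[[0,0,0],[0,0,0],0.1],[[0,0,0],[0,0,0],0.2],[[0,0,0],[0,0,0],0.2]]'

```text
time_s: 23.83
tcp_pos: [569.2, -310.1, 182.0]
tool_rot: [[-0.226, 0.974, -0.0], [0.974, 0.226, 0.0], [0.0, -0.0, -1.0]]
force: [-0.2, 0.9, -0.5]
gripper_width: 0.6
gripper_force: 0.0
```

>>> apply_moves --deltas '[[[0,0,0],[0,0,0],0.2],[[0,0,-0.03],[0,0,0],0.2],[[0,0,-0.08],[0,0,0],0.2],[[0,0,-0.14],[0,0,0],0.2],[[0,0,-0.22],[0,0,0],0.2]]'

```text
time_s: 24.25
tcp_pos: [569.0, -310.0, 248.5]
tool_rot: [[-0.226, 0.974, -0.002], [0.974, 0.226, 0.001], [0.002, -0.001, -1.0]]
force: [0.2, 0.8, -0.1]
gripper_width: 0.598
gripper_force: 0.0
```

```bash
python3 -c "
from h import *
plan((402.5,-317,270,4.6))"
```

```text
now [ 569.  -310.   248.5] 13.08 t 24.2 F [ 0.2  0.8 -0.1] w 0.598 gf 0.0
[0.103, -0.546, -0.072] turn z 0.0471 -> [ 402.4 -316.9  270.1] 4.6
```

>>> apply_moves --deltas '[[[0.103,-0.546,-0.072],[0,0,0.0471],1],[[0.103,-0.546,-0.072],[0,0,0.0471],1],[[0.103,-0.546,-0.072],[0,0,0.0471],1],[[0.103,-0.546,-0.072],[0,0,0.0471],1],[[0.103,-0.546,-0.072],[0,0,0.0471],1]]'

```text
time_s: 24.67
tcp_pos: [398.1, -316.9, 270.8]
tool_rot: [[-0.077, 0.997, -0.002], [0.997, 0.077, 0.001], [0.001, -0.002, -1.0]]
force: [-0.9, -0.1, -0.2]
gripper_width: 0.996
gripper_force: 0.0
```

```bash
python3 -c "
from h import *
plan();look('gry','w9',60)"
```

```text
now [ 398.1 -316.9  270.8] 4.44 t 24.7 F [-0.9 -0.1 -0.2] w 0.996 gf 0.0
px [ 49. 381.] 63.0 rect@26 [ 156.6 -508.7   44.3   13.4   51.5] cen@26 [ 158.  -506.3   26. ]
px [401. 385.] 606.0 rect@26 [ 481.1 -482.4   88.5   39.5    4.6] cen@26 [ 490.7 -484.8   26. ]
px [590. 383.] 108.5 rect@26 [ 665.8 -463.8   18.3   36.6   45.4] cen@26 [ 667.6 -467.4   26. ]
px [539. 370.] 190.0 rect@26 [ 614.  -455.    17.    47.7   21.9] cen@26 [ 615.2 -456.1   26. ]
px [355. 341.] 153.0 rect@26 [ 445.  -439.2   22.    33.7   88.2] cen@26 [ 441.3 -437.5   26. ]
px [238. 356.] 6372.0 rect@26 [ 324.8 -467.    97.9  226.5   80.4] cen@26 [ 336.6 -462.3   26. ]
px [567. 339.] 1634.0 rect@26 [ 643.3 -437.2   34.3  177.8   52.8] cen@26 [ 630.2 -420.3   26. ]
px [ 67. 341.] 1723.5 rect@26 [ 173.1 -474.3  167.9   35.    46.2] cen@26 [ 182. -458.   26.]
px [442. 268.] 75.0 rect@26 [ 505.2 -358.4    5.6   28.6   44.9] cen@26 [ 505.2 -359.1   26. ]
px [440. 319.] 2798.5 rect@26 [ 502.2 -412.   111.4  100.    68.8] cen@26 [ 512.8 -408.6   26. ]
px [203. 287.] 1503.5 rect@26 [ 297.3 -395.    97.    60.3   73.9] cen@26 [ 306.6 -393.4   26. ]
px [329. 213.] 370.0 rect@26 [ 407.1 -318.4   17.3   17.4    4.5] cen@26 [ 406.9 -318.6   26. ]
px [325. 189.] 167.0 rect@26 [ 403.3 -301.5   34.3   13.2   11.4] cen@26 [ 402.  -299.3   26. ]
```

View pics/w9.png

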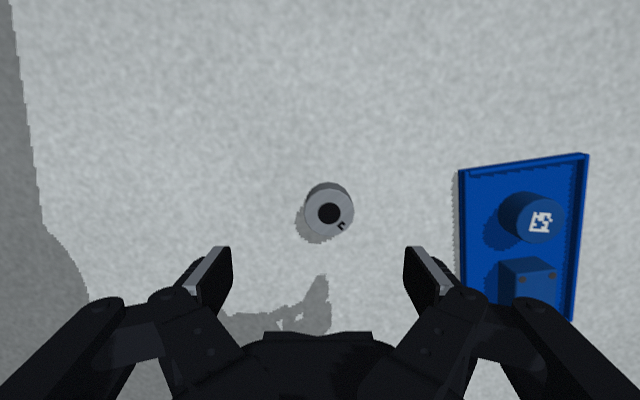

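>>> apply_moves --deltas '[[[-0.007,0.026,0.05],[0,0,0],0.9],[[-0.007,0.026,0.12],[0,0,0],0.9],[[-0.007,0.026,0.19],[0,0,0],0.9],[[-0.007,0.026,0.235],[0,0,0],0.9],[[-0.007,0.026,0.253],[0,0,0],0.9]]'

```text
time_s: 25.13
tcp_pos: [411.2, -318.3, 192.4]
tool_rot: [[-0.081, 0.997, -0.001], [0.997, 0.081, 0.002], [0.002, -0.001, -1.0]]
force: [0.0, 0.2, 0.3]
gripper_width: 0.948
gripper_force: 0.0
```

>>> apply_moves --deltas '[[[0,0,0.02],[0,0,0],0.8],[[0,0,0.04],[0,0,0],0.8],[[0,0,0.053],[0,0,0],0.6],[[0,0,0.053],[0,0,0],0.3],[[0,0,0.053],[0,0,0],0.2]]'

```text
time_s: 25.55
tcp_pos: [410.7, -318.7, 178.3]
tool_rot: [[-0.08, 0.997, 0.0], [0.997, 0.08, -0.0], [-0.0, 0.0, -1.0]]
force: [-0.4, -0.8, -0.2]
gripper_width: 0.604
gripper_force: 0.0
```

>>> apply_moves --deltas '[[[0,0,0],[0,0,0],0.1],[[0,0,0],[0,0,0],-0.1],[[0,0,0],[0,0,0],-1],[[0,0,0],[0,0,0],-1],[[0,0,0],[0,0,0],-1]]'

```text
time_s: 25.97
tcp_pos: [410.6, -318.7, 178.8]
tool_rot: [[-0.08, 0.997, 0.0], [0.997, 0.08, -0.001], [-0.001, 0.0, -1.0]]
force: [-2.6, 1.0, 5.3]
gripper_width: 0.452
gripper_force: 39.7
```

>>> apply_moves --deltas '[[[0,0,0],[0,0,0],-1],[[0,0,-0.03],[0,0,0],-1],[[0,0,-0.08],[0,0,0],-1],[[0,0,-0.14],[0,0,0],-1],[[0,0,-0.22],[0,0,0],-1]]'

```text
time_s: 26.38
tcp_pos: [410.3, -318.3, 244.4]
tool_rot: [[-0.08, 0.997, -0.001], [0.997, 0.08, 0.002], [0.002, -0.001, -1.0]]
force: [-0.2, -0.5, -2.3]
gripper_width: 0.455
gripper_force: 40.6
```

```bash
python3 -c "
from h import *
plan((400,-250,250,4.6),(648,7.5,250,4.6),(648,7.5,195,4.6))"
```

```text
now [ 410.3 -318.3  244.4] 4.6 t 26.4 F [-0.2 -0.5 -2.3] w 0.455 gf 40.6
[0.23, -0.016, -0.019] turn z -0.0 -> [ 400.  -249.9  250.1] 4.6
[0.394, 0.446, 0.0] turn z -0.0 -> [ 523.9 -121.3  250.1] 4.6
[0.394, 0.446, 0.0] turn z -0.0 -> [647.8   7.2 250.1] 4.6
[0.001, 0.001, 0.184] turn z -0.0 -> [648.1   7.5 194.9] 4.6
```

>>> apply_moves --deltas '[[[0.05,0.04,-0.005],[0,0,0],-1],[[0.11,0.1,-0.01],[0,0,0],-1],[[0.18,0.16,-0.015],[0,0,0],-1],[[0.26,0.22,-0.019],[0,0,0],-1],[[0.34,0.292,-0.019],[0,0,0],-1]]'

```text
time_s: 26.8
tcp_pos: [490.1, -208.8, 250.6]
tool_rot: [[-0.079, 0.997, 0.001], [0.997, 0.079, -0.0], [-0.0, 0.001, -1.0]]
force: [1.0, -0.0, -2.7]
gripper_width: 0.455
gripper_force: 40.9
```

>>> apply_moves --deltas '[[[0.068,0.058,0],[0,0,0],-1],[[0.136,0.117,0],[0,0,0],-1],[[0.204,0.175,0],[0,0,0],-1],[[0.272,0.234,0],[0,0,0],-1],[[0.34,0.292,0],[0,0,0],-1]]'

```text
time_s: 27.22
tcp_pos: [569.5, -99.8, 250.4]
tool_rot: [[-0.08, 0.997, 0.0], [0.997, 0.08, 0.0], [0.0, 0.0, -1.0]]
force: [-0.6, -0.4, -1.4]
gripper_width: 0.449
gripper_force: 40.9
```

>>> apply_moves --deltas '[[[0.08,0.069,0],[0,0,0],-1],[[0.16,0.137,0],[0,0,0],-1],[[0.24,0.206,0],[0,0,0],-1],[[0.3,0.258,0],[0,0,0],-1],[[0.34,0.292,0],[0,0,0],-1]]'

```text
time_s: 27.63
tcp_pos: [648.8, 9.9, 250.2]
tool_rot: [[-0.082, 0.997, 0.001], [0.997, 0.082, 0.0], [0.0, 0.001, -1.0]]
force: [-0.1, -0.1, -1.1]
gripper_width: 0.45
gripper_force: 40.9
```

>>> apply_moves --deltas '[[[0,0,0],[0,0,0],-1],[[0,0,0.05],[0,0,0],-1],[[0,0,0.1],[0,0,0],-1],[[0,0,0.15],[0,0,0],-1],[[0,0,0.18],[0,0,0],-1]]'

```text
time_s: 28.05
tcp_pos: [647.3, 7.0, 194.5]
tool_rot: [[-0.08, 0.997, -0.002], [0.997, 0.08, 0.0], [0.0, -0.002, -1.0]]
force: [-0.9, -0.0, -3.4]
gripper_width: 0.456
gripper_force: 40.9
```

```bash
python3 -c "
from h import *
robot.camera('wrist')
look('gry','w10',1e6);plan((648,7.5,183,4.6))"
```

```text
now [647.4   7.1 194.5] 4.58 t 28.1 F [ 0.2 -0.8 -1.7] w 0.451 gf 40.9
[0.001, 0.002, 0.038] turn z -0.0001 -> [648.    7.5 183.1] 4.6
```

View pics/w10.png

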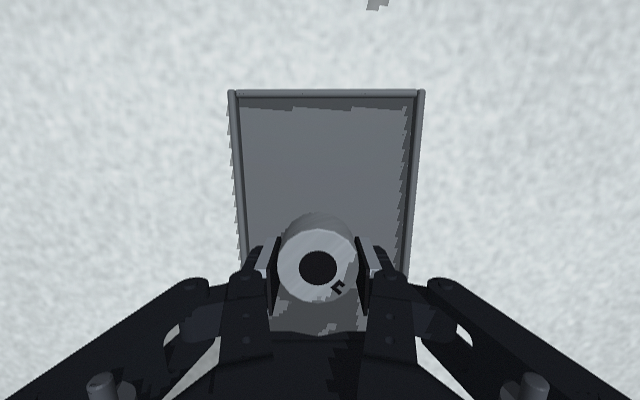

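>>> apply_moves --deltas '[[[0,0.009,0.01],[0,0,0],-1],[[0,0.009,0.02],[0,0,0],-1],[[0,0.009,0.028],[0,0,0],-1],[[0,0.009,0.032],[0,0,0],-1],[[0,0.009,0.032],[0,0,0],-1]]'

```text
time_s: 28.57
tcp_pos: [650.6, 7.7, 186.1]
tool_rot: [[-0.08, 0.997, -0.0], [0.997, 0.08, 0.0], [0.0, -0.0, -1.0]]
force: [0.2, -0.5, -1.6]
gripper_width: 0.449
gripper_force: 40.9
```

>>> apply_moves --deltas '[[[0,0,0.002],[0,0,0],-1],[[0,0,0.004],[0,0,0],-1],[[0,0,0.006],[0,0,0],-1],[[0,0,0.006],[0,0,0],-1],[[0,0,0.006],[0,0,0],-1]]'

```text
time_s: 28.98
tcp_pos: [650.6, 7.7, 184.4]
tool_rot: [[-0.08, 0.997, 0.0], [0.997, 0.08, -0.0], [-0.0, 0.0, -1.0]]
force: [-0.1, 0.2, -1.6]
gripper_width: 0.452
gripper_force: 40.9
```

>>> apply_moves --deltas '[[[0,0,0.002],[0,0,0],-1],[[0,0,0.004],[0,0,0],-1],[[0,0,0.005],[0,0,0],-1],[[0,0,0.005],[0,0,0],-1],[[0,0,0.005],[0,0,0],-1]]'

```text
time_s: 29.4
tcp_pos: [650.6, 7.7, 182.9]
tool_rot: [[-0.08, 0.997, -0.0], [0.997, 0.08, 0.0], [0.0, -0.0, -1.0]]
force: [-0.7, -0.4, -0.9]
gripper_width: 0.454
gripper_force: 41.1
```

>>> apply_moves --deltas '[[[0,0,0],[0,0,0],0],[[0,0,0],[0,0,0],0.1],[[0,0,0],[0,0,0],0.2],[[0,0,0],[0,0,0],0.2],[[0,0,0],[0,0,0],0.2]]'

```text
time_s: 29.82
tcp_pos: [650.7, 7.7, 183.0]
tool_rot: [[-0.08, 0.997, 0.0], [0.997, 0.08, -0.0], [-0.0, 0.0, -1.0]]
force: [0.8, -0.3, 1.0]
gripper_width: 0.603
gripper_force: 0.0
```

>>> apply_moves --deltas '[[[0,0,-0.03],[0,0,0],0.2],[[0,0,-0.08],[0,0,0],0.2],[[0,0,-0.14],[0,0,0],0.2],[[0,0,-0.22],[0,0,0],0.2],[[0,0,-0.3],[0,0,0],0.2]]'

```text
time_s: 30.23
tcp_pos: [650.5, 7.8, 274.3]
tool_rot: [[-0.08, 0.997, -0.0], [0.997, 0.08, 0.0], [0.0, -0.0, -1.0]]
force: [-0.2, -1.1, -0.1]
gripper_width: 0.6
gripper_force: 0.0
```

>>> apply_moves --deltas '[[[0,-0.12,-0.1],[0,0,0],0.2],[[0,-0.24,-0.1],[0,0,0],0.2],[[0,-0.36,-0.1],[0,0,0],0.2],[[0,-0.48,-0.1],[0,0,0],0.2],[[0,-0.55,-0.1],[0,0,0],0.2]]'

```text
time_s: 30.65
tcp_pos: [483.2, -5.3, 303.5]
tool_rot: [[-0.08, 0.997, -0.0], [0.997, 0.08, -0.0], [0.0, -0.0, -1.0]]
force: [0.2, -0.9, 0.2]
gripper_width: 0.598
gripper_force: 0.0
```

>>> apply_moves --deltas '[[[0,-0.12,-0.1],[0,0,0],0.2],[[0,-0.24,-0.1],[0,0,0],0.2],[[0,-0.36,-0.1],[0,0,0],0.2],[[0,-0.4,-0.1],[0,0,0],0.2],[[0,-0.4,-0.1],[0,0,0],0.2]]'

```text
time_s: 31.07
tcp_pos: [364.5, -14.9, 333.7]
tool_rot: [[-0.08, 0.997, 0.001], [0.997, 0.08, -0.001], [-0.001, 0.001, -1.0]]
force: [0.1, -0.3, 0.4]
gripper_width: 0.602
gripper_force: 0.0
```

```bash
python3 -c "
from h import *
plan()
a=robot.camera('top')[90:310,90:520];b=robot.camera('scene')[150:310,80:560]
cv2.imwrite('pics/f1.png',cv2.resize(a[:,:,::-1],None,fx=1.8,fy=1.8,interpolation=2));cv2.imwrite('pics/f2.png',cv2.resize(b[:,:,::-1],None,fx=1.65,fy=1.65,interpolation=2))"
```

```text
now [364.5 -14.9 333.7] 4.56 t 31.1 F [ 0.1 -0.3  0.4] w 0.602 gf 0.0
```

View pics/f1.png

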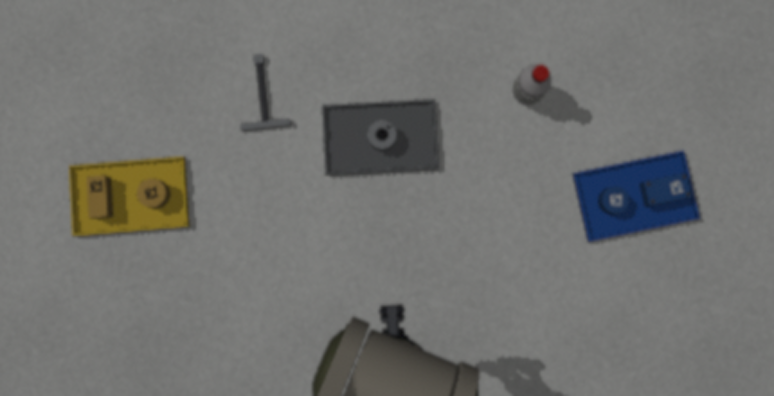

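View pics/f2.png

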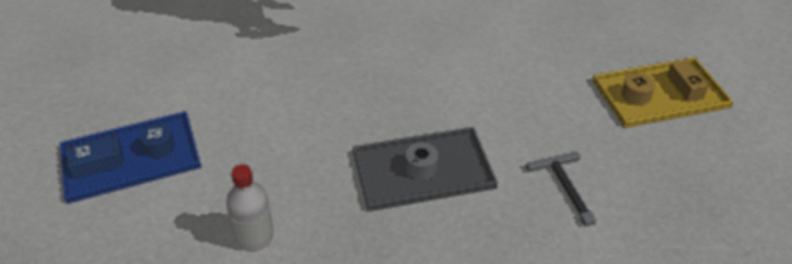

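```bash
python3 -c "
from station import robot
print(robot.sign_off())"
```

```text
the job is handed in; nothing more can be done
None
```

All five parts are in their trays, marked faces up: both brass in yellow, both blue in blue and the steel bush in grey. The final pictures showed the bottle and chuck key undisturbed, and I handed the job in at about 31 s; the brass disc dropped roughly 1.5 mm on release.

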